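# Clear the craft table: markers into the clip rack, plaque onto the drying sheet

## Task

Clear up after the craft class. Slide the finished wooden plaque along the table onto the white drying sheet, without lifting it since the glue is still wet, so that it lies wholly on the sheet and square with it; and snap every loose marker sideways into a free clip of the rack, fully home at both ends and with its black cap pointing away from you. The marker already in the rack stays clipped in, and the tape roll, glue jar and paint jar are left where they stand.

Things in the scene. Friction and masses are not known exactly. Their poses are not given: they have to be found in the camera images.
- marker1: marker, 140 mm long, 30 g: white 18 x 18 mm squared barrel (chamfered) over the middle 56 mm, then a 42 mm long round 16 mm black cap at one end and a like white tail at the other. Origin: middle of the pen on its axis (9 mm above the table when lying). x axis: along the pen to the cap. Lies loose on the table at first, cap within 0.5 rad of +x; None if absent.
- marker1_cap (a point): point on the axis of marker1 in its black cap, 55 mm from the middle of the pen; None if absent
- marker2: marker, 140 mm long, 30 g: white 18 x 18 mm squared barrel (chamfered) over the middle 56 mm, then a 42 mm long round 16 mm black cap at one end and a like white tail at the other. Origin: middle of the pen on its axis (9 mm above the table when lying). x axis: along the pen to the cap. Lies loose on the table at first, cap within 0.5 rad of +x; None if absent.
- marker2_cap (a point): point on the axis of marker2 in its black cap, 55 mm from the middle of the pen; None if absent
- marker3: marker, 140 mm long, 30 g: white 18 x 18 mm squared barrel (chamfered) over the middle 56 mm, then a 42 mm long round 16 mm black cap at one end and a like white tail at the other. Origin: middle of the pen on its axis (9 mm above the table when lying). x axis: along the pen to the cap. Lies loose on the table at first, cap within 0.5 rad of +x; None if absent.
- marker3_cap (a point): point on the axis of marker3 in its black cap, 55 mm from the middle of the pen; None if absent
- marker4: marker, 140 mm long, 30 g: white 18 x 18 mm squared barrel (chamfered) over the middle 56 mm, then a 42 mm long round 16 mm black cap at one end and a like white tail at the other. Origin: middle of the pen on its axis (9 mm above the table when lying). x axis: along the pen to the cap. Lies loose on the table at first, cap within 0.5 rad of +x; None if absent.
- marker4_cap (a point): point on the axis of marker4 in its black cap, 55 mm from the middle of the pen; None if absent
- marker5: marker, 140 mm long, 30 g: white 18 x 18 mm squared barrel (chamfered) over the middle 56 mm, then a 42 mm long round 16 mm black cap at one end and a like white tail at the other. Origin: middle of the pen on its axis (9 mm above the table when lying). x axis: along the pen to the cap. Lies loose on the table at first, cap within 0.5 rad of +x; None if absent.
- marker5_cap (a point): point on the axis of marker5 in its black cap, 55 mm from the middle of the pen; None if absent
- marker6: marker, 140 mm long, 30 g: white 18 x 18 mm squared barrel (chamfered) over the middle 56 mm, then a 42 mm long round 16 mm black cap at one end and a like white tail at the other. Origin: middle of the pen on its axis (9 mm above the table when lying). x axis: along the pen to the cap. Lies loose on the table at first, cap within 0.5 rad of +x; None if absent.
- marker6_cap (a point): point on the axis of marker6 in its black cap, 55 mm from the middle of the pen; None if absent
- kept1: marker, 140 mm long, 30 g: white 18 x 18 mm squared barrel (chamfered) over the middle 56 mm, then a 42 mm long round 16 mm black cap at one end and a like white tail at the other. Origin: middle of the pen on its axis (9 mm above the table when lying). x axis: along the pen to the cap. One of kept1 and kept2 is present, seated in a clip of the rack, which it fills; the other is None.
- kept2: marker, 140 mm long, 30 g: white 18 x 18 mm squared barrel (chamfered) over the middle 56 mm, then a 42 mm long round 16 mm black cap at one end and a like white tail at the other. Origin: middle of the pen on its axis (9 mm above the table when lying). x axis: along the pen to the cap. One of kept1 and kept2 is present, seated in a clip of the rack, which it fills; the other is None.
- rack: marker rack fixed to the table: plywood board 136 (x) x 326 (y) x 8 mm with seven clip places in a row along y, 48 mm apart: y = -144, -96, -48, 0, 48, 96, 144 mm. Origin: centre of the board's underside; x away from the robot (turned up to 0.2 rad), z up. Two aluminium strips at x = -42 and 42 mm, tops at z = 16 mm, carry the jaws; between them only the 8 mm board.
- clip1 (a point): first clip place, at x = 0, y = -144 mm in the rack's frame: where the middle of a fully seated pen lies, 24 mm above the table. Each of the seven places has two pairs of sprung steel jaws, 12 mm wide, 42 mm before and behind this point, with flared lips 39 mm above the table (lead-in about 8 mm to either side)
- clip7 (a point): last clip place, at y = 144 mm in the rack's frame. At any place a pen along the rack's x, barrel between the jaw pairs, is pressed straight down with about 15 N in all until it snaps in at both ends and rests on the strips; the jaws then hold it. An end not snapped in rides 8 mm or more too high and can be pressed home
- plaque: finished collage plaque: square light wood board 110 x 110 x 12 mm, about 140 g, low paper flowers glued on top, flat on the table. Origin: centre of its underside; x, y along its sides, z up. Too wide to grasp: push it along the table by its edges, for example with two spread fingertips
- sheet: drying sheet: square white paper 160 x 160 mm, yellow tape on its corners, stuck flat on the table, under 1 mm thick (things slide onto it freely). Origin: its centre; x, y along its sides (turned up to 0.3 rad)
- tape: bystander: cardboard-coloured roll of tape lying flat, 90 mm outside dia., 18 mm high; origin: centre of its underside
- gluepot: bystander: small plain white glue jar, 48 mm dia., 50 mm high; origin: centre of its underside
- paintjar: bystander: squat yellow paint jar with orange cap, 62 mm dia., 66 mm high, standing; origin: centre of its underside
Mind the look-alikes: they are no part of the job. Of the things that look like the plaque, the middle-sized one is meant.

How it is judged:
By the outcome, as a careful person would: the job done as asked, in the order asked, and still so for the second after the job is handed in, with the robot touching nothing.
Of marker1, marker2, marker3, marker4, marker5, marker6 only 4 to 6 are there at a start; the rules pass over those that are not, and their reading is None.
Of kept1, kept2 only 1 to 1 are there at a start; the rules pass over those that are not, and their reading is None.
At some moment in a run one of marker1, marker2, marker3, marker4, marker5, marker6, plaque may be knocked a few centimetres aside while the robot is not near it.
Once in a run the grip may slacken for a moment while it holds something.
It also fails if it takes over 210 s, if anything falls off the work surface, if the arm or the gripper's body presses on something with over 40 N, if the wrist force passes 120 N, or if a joint passes its speed limit or range.

## Robot

A 6-joint arm with a two-finger parallel gripper is mounted at the origin on the work surface. World frame = base frame: x ahead of the robot, y to its left, z up, the work surface at z = 0. Lengths are in m, angles in rad, forces in N, time in s.
With the tool pointing down it reaches from about 0.35 to 0.95 m from the base axis. Payload 17.4 kg.
Tool frame: the origin (TCP) lies on the centre line of the jaws, within the pads' length; the fingertips stand 8 mm ahead of it and the grasp point (between the pads) lies 11 mm behind it; z points along the fingers, y is the line along which they close (so a half turn about z gives the same grasp; the last joint's range is limited). The gripper opens to 93 mm and grips with 3 to 60 N. Pads are 15 mm wide; open, the fingers measure 128 mm over their backs; the gripper's body (75 mm by 188 mm) begins 65 mm behind the grasp point.
Start: joints at [1.189, 0.116, 1.442, -0, 1.584, -0.038], TCP at [0.228, 0.636, 0.227] pointing down, gripper open.
Joint ranges: [-2.83, 2.83], [-0.83, 2.19], [0.07, 2.5], [-1.14, 4.28], [0.01, 3], [-2.97, 2.97]. Speed limits (rad/s): [1.89, 1.89, 2.22, 3.14, 3.14, 3.14].

## Interface

Orientations are given as a unit quaternion [w, x, y, z].
In Python, from cell import manip gives the robot as it stands. The module is installed in compiled form; this text tells all that it offers.
- The arm moves only by the tool play_rows, never from a script. Its argument "commands" is a list of rows, each a list of 2 entries, a list of its own where there are three numbers: the shift along the tool's x, y, z in cm, then the turn about the tool's z in degrees. A call has 1 to 8 rows; each row shifts and turns the commanded pose from where the row before left it, along the tool's axes as they then stand; what a row does not reach is not made up. A row lasts 1/10 s, in which the tool goes at most 50 mm and 8.59 degrees, less where a joint would pass 70% of its speed; a pose out of reach is approached as far as the arm can. A call is refused whole if a number of a shift passes 5 or a number of a turn 8.59, either way. A call with a gripper value outside its range is refused whole. "gripper" is the finger opening in cm, from 0 to 9.3, set as the call begins (left out, the last holds). The fingers move at their own pace and stop on an object; "grip_force" is the grip in N (left out, the last holds). Time passes only in rows, so rows that do not move let the fingers close. It gives the time, the measured TCP pose, the force, the opening and the grip force at its end, in the units of the state.
- manip.sense(): the state, without advancing time (a new reading comes with each control period).
- manip.grab_frame(name): name is "scene" or "top" or "wrist"; returns a dict with "color" (384x512x3 uint8, red, green, blue), "fx", "fy", "cx", "cy" (pixels), "rvec" (rotation vector, rad) and "tvec" (3), from world to camera coordinates, as OpenCV has them; the wrist camera has in their place "hand_eye" (4x4, takes a point from camera to tool coordinates, whose origin is the TCP and whose axes are the flange's). Camera axes: x right, y down, z forward; pixel columns grow to the right and rows downward; lengths in m; the calibration is good to about 2 mm. A picture is of the moment at which its call begins: read the wrist's pose just before it. There is no depth.
- manip.job_done(): hands the job in; it is judged then, once.
The state is a dict: "time_s": time; "joint_positions": joint angles; "qd": joint speeds; "joint_torque": joint torques, N m; "eef_pos": TCP position; "ee_rot": TCP orientation; "force": force on the tool from outside, world axes, zero at the start; "moment": the same for the moment, N m; "width": finger opening in m; "grasp_force": force on a finger pad.
Only numpy, scipy, OpenCV 4.12 (cv2) and the standard library are available. Lean on these libraries where they do the work, as an engineer would, in place of code of your own. Each camera call takes 0.05 s, during which the arm holds its last target. There are 200 camera calls.

## Working session

There is one attempt and no reset: what is moved stays moved. The work goes in short steps, Python scripts to look and compute and a tool call to move; the robot and the scene stay as the last step left them, time stands still between calls to the robot, and variables do not carry over. Pictures are saved under pics/ and viewed, at most 14 in all, crops included, and the job is handed in when it is done.

Besides the shell and the picture viewer there is one more tool, called after "Emit:" as name([rows], argument=value, ...), one row to a line, values as JSON. play_rows: Moves the arm, as the interface text tells. Its arguments: {"type":"object","properties":{"commands":{"type":"array","items":{"type":"array"}},"gripper":{"type":"number"},"grip_force":{"type":"number"}},"required":["commands"]}

```bash
mkdir -p pics; cat > h.py <<'E'
import numpy as np, cv2
from cell import manip
from scipy.spatial.transform import Rotation as R
def grab(name,fn=None):
    s=manip.sense(); f=manip.grab_frame(name); f['s']=s; f['name']=name
    if fn: cv2.imwrite('pics/'+fn,f['color'][:,:,::-1])
    return f
def cam(f):
    K=np.array([[f['fx'],0,f['cx']],[0,f['fy'],f['cy']],[0,0,1.]])
    if f['name']=='wrist':
        s=f['s'];q=s['ee_rot'];T=np.eye(4);T[:3,:3]=R.from_quat([q[1],q[2],q[3],q[0]]).as_matrix();T[:3,3]=s['eef_pos']
        C=T@np.array(f['hand_eye']); return K,C[:3,:3],C[:3,3]
    r=cv2.Rodrigues(np.array(f['rvec'],float))[0]; return K,r.T,-r.T@np.array(f['tvec'],float).ravel()
def p2w(f,px,z=0.):
    K,Rc,c=cam(f); px=np.atleast_2d(px).astype(float)
    d=(np.linalg.inv(K)@np.c_[px,np.ones(len(px))].T).T@Rc.T
    return c+d*((z-c[2])/d[:,2])[:,None]
def w2p(f,X):
    K,Rc,c=cam(f); p=(np.atleast_2d(X)-c)@Rc; p=p@K.T; return p[:,:2]/p[:,2:]
def rect(f,x0,x1,y0,y1,z,s=1000):
    # rectified plane image: column = (y1-y)*s, row=(x1-x)*s
    W=int((y1-y0)*s);H=int((x1-x0)*s)
    wc=np.array([[x1,y1,z],[x1,y0,z],[x0,y0,z],[x0,y1,z]]);
    M=cv2.getPerspectiveTransform(w2p(f,wc).astype(np.float32),np.float32([[0,0],[W,0],[W,H],[0,H]]))
    return cv2.warpPerspective(f['color'],M,(W,H))[:,:,::-1]
def yaw():
    s=manip.sense();q=s['ee_rot'];m=R.from_quat([q[1],q[2],q[3],q[0]]).as_matrix();return s,m
E
python3 - <<'E'
from h import *
s,m=yaw();print(s['eef_pos'],m.round(3),s['width'],s['time_s'])
for n in('top','scene'):
    f=grab(n,n+'0.png');print(n,cam(f)[2],f['fx'])
f=grab('wrist');print(f['hand_eye'])
E
```

```text
[0.22743908 0.63532905 0.22594591] [[-0.941  0.337 -0.   ]
 [ 0.337  0.941 -0.001]
 [ 0.    -0.001 -1.   ]] 0.09268739207471732 0.0
top [0.20461713 0.06883948 1.4845115 ] 472.7960419362548
scene [ 1.5225477  -0.27958362  0.80900697] 422.5072641393267
[[-1.36304380e-04 -9.64946574e-01 -2.62446359e-01  7.34431908e-02]
 [ 9.99999451e-01 -4.04135696e-04  9.66540556e-04  4.41293406e-05]
 [-1.03872394e-03 -2.62446083e-01  9.64946099e-01 -1.56931256e-01]
 [ 0.00000000e+00  0.00000000e+00  0.00000000e+00  1.00000000e+00]]
```

View pics/top0.png

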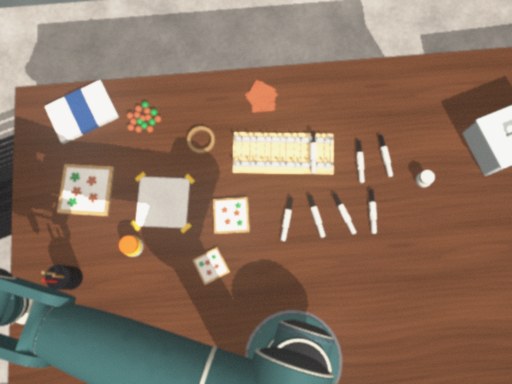

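View pics/scene0.png

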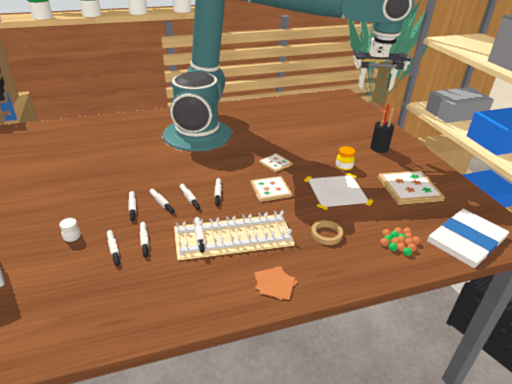

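The top view shows the robot at the bottom (+x up) with six loose markers at px (286-390, 140-240). The rack is at (283,153) with one kept pen at (313,150). The middle-sized plaque is at (231,215), between a larger decoy (86,190) and a smaller one (211,266). The sheet is at (163,203). Next I'll rectify the image for measurement.

```bash
python3 - <<'E'
from h import *
f=grab('top')
a=rect(f,0.2,0.8,-0.3,0.48,0.009,1000); np.save('top0.npy',f['color'])
print(w2p(f,[[0,0,0]]))
cv2.imwrite('pics/r0.png',a)
E
```

```text
[[292.76074146 360.78807683]]
```

View pics/r0.png

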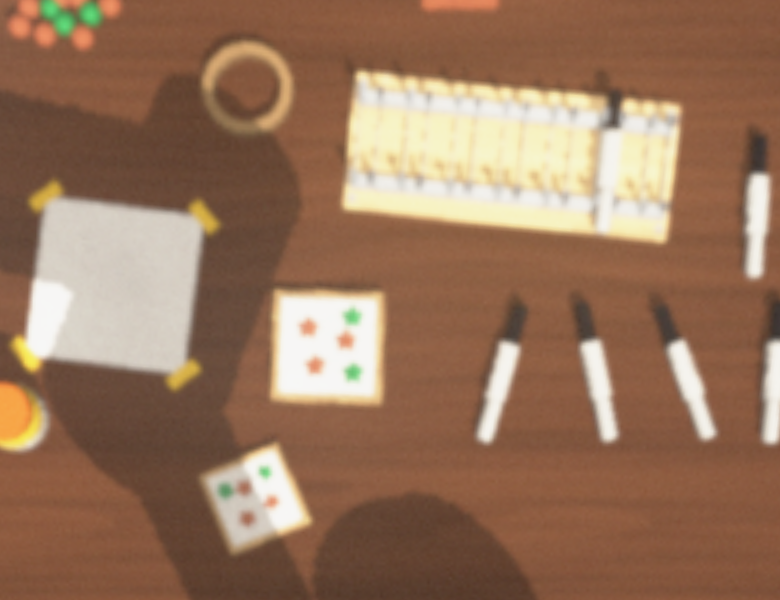

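```bash
cat >> h.py <<'E'
X1,Y1=0.8,0.6
def pens(f,z=0.012,show=False):
    """white parts of pens in top view -> list (x,y,yawdeg,len,wid) of pen middle"""
    a=rect(f,0.2,X1,-0.6,Y1,z); h=cv2.cvtColor(a,cv2.COLOR_BGR2HSV)
    m=((h[:,:,1]<90)&(h[:,:,2]>140)).astype(np.uint8); out=[]
    n,l,st,c=cv2.connectedComponentsWithStats(m)
    for i in range(1,n):
        if st[i,4]<700 or st[i,4]>4000: continue
        ys,xs=np.where(l==i); P=np.c_[X1-ys/1000,Y1-xs/1000]; mu=P.mean(0)
        w,v=np.linalg.eigh(np.cov((P-mu).T)); d=v[:,1]*np.sign(v[0,1]); t=(P-mu)@d
        L=np.ptp(t)*1000
        mid=mu+d*(t.max()-0.028)
        out.append([*mid.round(4),round(float(np.degrees(np.arctan2(d[1],d[0]))),1),round(L),round(np.sqrt(12*w[0])*1000)])
    return out
E
python3 - <<'E'
from h import *
f=grab('top')
for o in pens(f): print(o)
# plaque / sheet / rack outlines
for nm,z,lo,hi,box in(('plaque',.012,(0,0,120),(180,140,255),(.36,.56,.07,.23)),('sheet',.001,(0,0,110),(180,45,255),(.40,.63,.24,.49)),('rack',.012,(0,0,165),(180,140,255),(.54,.76,-.24,.16))):
    x0,x1,y0,y1=box;a=rect(f,x0,x1,y0,y1,z,2000);h=cv2.cvtColor(a,cv2.COLOR_BGR2HSV);m=cv2.inRange(h,lo,hi)
    m=cv2.morphologyEx(m,cv2.MORPH_CLOSE,np.ones((25,25)))
    cs=max(cv2.findContours(m,0,1)[0],key=cv2.contourArea);r=cv2.minAreaRect(cs);b=cv2.boxPoints(r)
    print(nm,'c',x1-r[0][1]/2000,y1-r[0][0]/2000,'size',np.array(r[1])/2,'ang',r[2]);print(np.c_[x1-b[:,1]/2000,y1-b[:,0]/2000].round(4).tolist())
    cv2.drawContours(a,[b.astype(int)],0,(255,0,255),2);cv2.imwrite(f'pics/m_{nm}.png',a)
E
python3 - <<'E'
import cv2,numpy as np
a=[cv2.resize(cv2.imread(f'pics/m_{n}.png'),(400,300)) for n in('plaque','sheet','rack')]
cv2.imwrite('pics/mm.png',np.vstack([np.hstack(a[:2]),np.hstack([a[2],a[2]*0])]))
E
```

```text
[np.float64(0.6116), np.float64(-0.361), 4.5, 108, 23]
[np.float64(0.5995), np.float64(-0.2774), -3.4, 108, 23]
[np.float64(0.5213), np.float64(-0.4822), -44.6, 68, 44]
[np.float64(0.4328), np.float64(-0.1146), 11.7, 106, 24]
[np.float64(0.433), np.float64(-0.2029), 19.4, 106, 24]
[np.float64(0.4313), np.float64(-0.0233), -15.2, 106, 23]
[np.float64(0.4323), np.float64(-0.296), -5.0, 107, 23]
plaque c 0.46025000000000005 0.15025 size [199.5 159.5] ang 90.0
[[0.5600000023841858, 0.23000000417232513], [0.5600000023841858, 0.07050000131130219], [0.3605000078678131, 0.07050000131130219], [0.3605000078678131, 0.23000000417232513]]Traceback (most recent call last):
  File "<stdin>", line 10, in <module>
cv2.error: OpenCV(4.12.0) :-1: error: (-5:Bad argument) in function 'drawContours'
> Overload resolution failed:
>  - Layout of the output array image is incompatible with cv::Mat
>  - Expected Ptr<cv::UMat> for argument 'image'

[ WARN:0@0.019] global loadsave.cpp:275 findDecoder imread_('pics/m_plaque.png'): can't open/read file: check file path/integrity
Traceback (most recent call last):
cv2.error: OpenCV(4.12.0) /io/opencv/modules/imgproc/src/resize.cpp:4208: error: (-215:Assertion failed) !ssize.empty() in function 'resize'
```

```bash
sed -i 's/t.max()-0.028/t.max()-0.0325/; s/\[:,:,::-1\]$/[:,:,::-1].copy()/' h.py
cat > m.py <<'E'
from h import *
def box(f,z,lo,hi,b,fn=None):
    x0,x1,y0,y1=b;a=rect(f,x0,x1,y0,y1,z,2000);h=cv2.cvtColor(a,cv2.COLOR_BGR2HSV);m=cv2.inRange(h,lo,hi)
    m=cv2.morphologyEx(cv2.morphologyEx(m,cv2.MORPH_CLOSE,np.ones((31,31))),cv2.MORPH_OPEN,np.ones((41,41)))
    cs=max(cv2.findContours(m,0,1)[0],key=cv2.contourArea);r=cv2.minAreaRect(cs);q=cv2.boxPoints(r)
    cv2.drawContours(a,[q.astype(int)],0,(255,0,255),2)
    ang=(-r[2]+45)%90-45
    if fn: cv2.imwrite('pics/'+fn,a)
    return np.round([x1-r[0][1]/2000,y1-r[0][0]/2000],4),np.round(np.array(r[1])/2,1),round(ang,1),a
if __name__=='__main__':
    f=grab('top');L=[]
    for nm,*p in(('plaque',.012,(0,0,130),(180,125,255),(.36,.56,.07,.23)),('sheet',.001,(0,0,110),(180,60,255),(.40,.63,.24,.49)),('rack',.012,(0,0,165),(180,140,255),(.54,.76,-.24,.16))):
        r=box(f,*p);print(nm,*r[:3]);L.append(cv2.resize(r[3],(400,300)))
    cv2.imwrite('pics/mm.png',np.vstack([np.hstack(L[:2]),np.hstack([L[2],L[2]*0])]))
E
python3 m.py
```

```text
plaque [0.4552 0.1542] [189.5 151.5] 0.0
sheet [0.5168 0.3672] [166.2 165.5] -7.2
rack [ 0.6423 -0.031 ] [334.6 145.5] -5.7
```

View pics/mm.png

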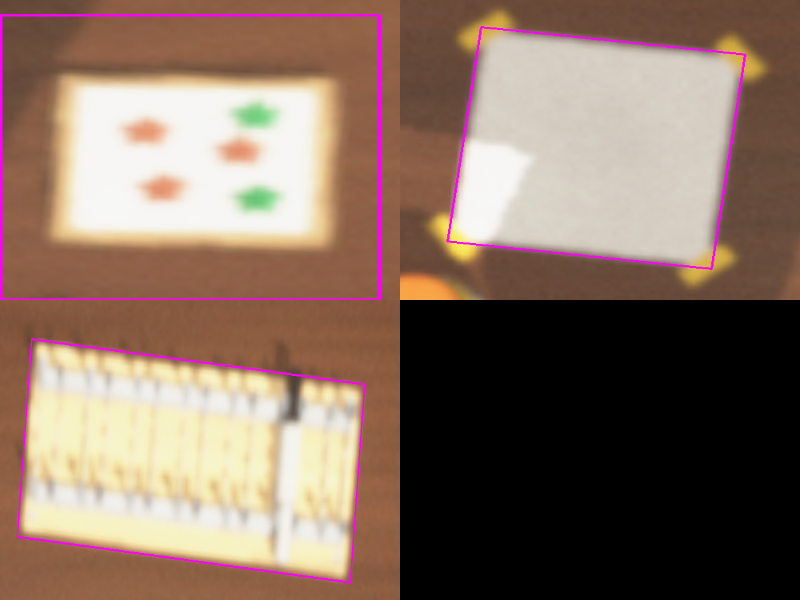

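```bash
cat > go.py <<'E'
import sys
from h import *
def go(x,y,z,phi):
    s,m=yaw(); d=m.T@(np.array([x,y,z])-s['eef_pos']); p=np.degrees(np.arctan2(m[1,0],m[0,0]))
    t=-((phi-p+180)%360-180)
    # same shift expressed in tool frame after turning
    a=np.radians(t); d2=np.array([np.cos(a)*d[0]+np.sin(a)*d[1],-np.sin(a)*d[0]+np.cos(a)*d[1],d[2]])
    print('t%.1f phi %.1f pos %s w %.1f F %s'%(s['time_s'],p,np.array(s['eef_pos']).round(4),s['width']*1e3,np.round(s['force'],1)))
    print(' shift cm',(d*100).round(2),'turn',round(t,1),' | after turn',(d2*100).round(2))
if __name__=='__main__': go(*map(float,sys.argv[1:5]))
E
python3 go.py .372 .152 .06 180; python3 go.py .372 .152 .012 180
```

```text
t0.3 phi 160.3 pos [0.2275 0.6355 0.2264] w 92.9 F [0.8 0.7 0.2]
 shift cm [-29.9  -40.64  16.65] turn -19.7  | after turn [-14.45 -48.34  16.65]
t0.3 phi 160.3 pos [0.2275 0.6355 0.2264] w 92.9 F [0.8 0.7 0.2]
 shift cm [-29.9  -40.64  21.45] turn -19.7  | after turn [-14.45 -48.34  21.45]
```

Emit:
play_rows([
  [[0, 0, 0], -6.6],
  [[0, 0, 0], -6.6],
  [[0, 0, 0], -6.5],
  [[-1.2, -4, 1.3], 0],
  [[-1.2, -4, 1.3], 0],
  [[-1.2, -4, 1.3], 0],
  [[-1.2, -4, 1.3], 0],
  [[-1.2, -4, 1.3], 0],
], gripper=4)

```text
time_s: 1.1
eef_pos: [0.2876, 0.4339, 0.1611]
ee_rot: [0.0, -0.0, 1.0, 0.0]
force: [0.6, 0.2, 0.7]
width: 0.0403
grasp_force: 0.0
```

Emit:
play_rows([
  [[-1.2, -4, 1.3], 0],
  [[-1.2, -4, 1.3], 0],
  [[-1.2, -4, 1.3], 0],
  [[-1.2, -4, 1.3], 0],
  [[-1.2, -4, 1.3], 0],
  [[-1.2, -4, 1.3], 0],
  [[-1.2, -4, 1.3], 0],
  [[0, 0, 0], 0],
])

```text
time_s: 1.9
eef_pos: [0.3718, 0.1517, 0.0692]
ee_rot: [-0.001, 0.002, 1.0, -0.001]
force: [-0.1, 1.0, -0.2]
width: 0.04
grasp_force: 0.0
```

```bash
python3 go.py .372 .152 .012 180; python3 - <<'E'
from m import *
f=grab('wrist','w1.png')
a=rect(f,.36,.56,.05,.25,.012,2000);cv2.imwrite('pics/w1r.png',a)
E
```

```text
t1.9 phi 179.7 pos [0.3718 0.1517 0.0692] w 40.0 F [-0.1  1.  -0.2]
 shift cm [-0.03  0.04  5.72] turn -0.3  | after turn [-0.03  0.04  5.72]
```

View pics/w1.png

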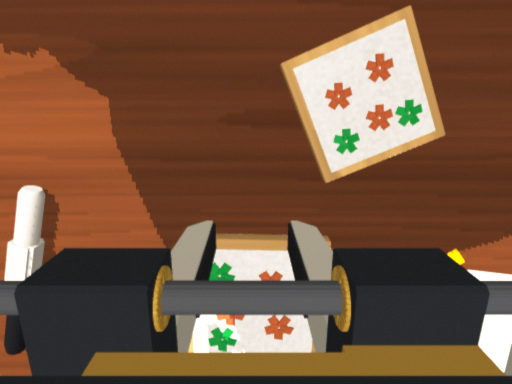

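The wrist view shows the plaque's near edge around px (215,240)-(327,243), the fingertips at about row 225, and the small decoy clear at (365,95).

```bash
python3 - <<'E'
from h import *
f=grab('wrist')
print(p2w(f,[[218,235],[328,238]],.012).round(4))
print(p2w(f,[[328,180],[445,133]],.012).round(4))
E
```

```text
[[0.3918 0.1299 0.012 ]
 [0.3945 0.2093 0.012 ]]
[[0.3513 0.2068 0.012 ]
 [0.3197 0.2824 0.012 ]]
```

Emit:
play_rows([
  [[0, 0, 2.5], 0],
  [[0, 0, 2.5], 0],
  [[0, 0, 0.65], 0],
  [[-0.5, 0, 0], 0],
  [[-0.7, 0, 0], 2],
  [[-0.7, 0, 0], 2],
  [[-0.7, 0, 0], 2.2],
  [[-0.7, 0, 0], 0],
])

```text
time_s: 2.8
eef_pos: [0.4056, 0.1542, 0.015]
ee_rot: [0.0, 0.055, 0.998, 0.0]
force: [-1.1, -0.5, -0.0]
width: 0.0399
grasp_force: 0.7
```

Emit:
play_rows([
  [[-0.7, 0, 0], 0],
  [[-0.7, 0, 0], 0],
  [[-0.6, 0, 0], 0],
  [[-0.3, 0, 0], 0],
  [[0, 0, 0], 0],
  [[0.5, 0, 0], 0],
  [[0.5, 0, 0], 0],
  [[0, 0, -5], 0],
])

```text
time_s: 3.6
eef_pos: [0.4136, 0.1518, 0.0594]
ee_rot: [-0.004, 0.054, 0.999, -0.002]
force: [1.8, 0.1, 0.6]
width: 0.0394
grasp_force: 0.0
```

```bash
python3 go.py .48 .06 .0125 83.5;  python3 - <<'E'
from m import *
f=grab('top');r=box(f,.012,(0,0,170),(180,130,255),(.40,.60,.05,.25),'p2.png');print(r[:3])
E
```

```text
t3.6 phi 173.8 pos [0.4136 0.1518 0.0594] w 39.4 F [1.8 0.1 0.6]
 shift cm [-7.62 -8.4   4.65] turn 90.3  | after turn [-8.36  7.67  4.65]
(array([0.5905, 0.0845]), array([19., 68.]), 0.0)
```

View pics/p2.png

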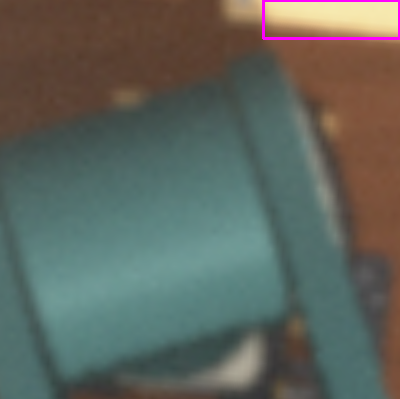

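Emit:
play_rows([
  [[0, 0, -2], 8.5],
  [[0, 0, -2], 8.5],
  [[0, 0, -2], 8.5],
  [[0, 0, -2], 8.5],
  [[0, 0, -2], 8.5],
  [[0, 0, -2], 8.5],
  [[0, 0, -1], 8.5],
  [[0, 0, 0], 8.5],
])

```text
time_s: 4.45
eef_pos: [0.4175, 0.1529, 0.1961]
ee_rot: [0.001, 0.606, 0.796, 0.001]
force: [-0.0, 0.2, -0.9]
width: 0.0402
grasp_force: 0.0
```

Emit:
play_rows([
  [[0, 0, 0], 8.5],
  [[0, 0, 0], 8.5],
  [[0, 0, 0], 5.3],
  [[-2.5, 2.5, 0], 0],
  [[-2.5, 2.5, 0], 0],
  [[-2.5, 2.5, 0], 0],
  [[0, 0, 0], 0],
  [[0, 0, 0], 0],
], gripper=5)

```text
time_s: 5.25
eef_pos: [0.4832, 0.0694, 0.1941]
ee_rot: [-0.0, 0.746, 0.665, -0.0]
force: [-0.2, -0.6, -0.1]
width: 0.0506
grasp_force: 0.0
```

```bash
python3 go.py .48 .06 .0125 83.5;  python3 - <<'E'
from m import *
f=grab('wrist');r=box(f,.012,(0,0,170),(180,130,255),(.40,.60,.05,.28),'p3.png');print(r[:3])
g=grab('top');print(box(g,.012,(0,0,170),(180,130,255),(.40,.60,.05,.28),'p3b.png')[:3])
a=r[3];b=cv2.imread('pics/p3b.png');c=f['color'][:,:,::-1]
cv2.imwrite('pics/p3c.png',np.hstack([cv2.resize(q,(266,200)) for q in(a,b,c)]))
E
```

```text
t5.2 phi 83.4 pos [0.4832 0.0694 0.1941] w 50.6 F [-0.2 -0.6 -0.1]
 shift cm [-0.97 -0.21 18.16] turn -0.1  | after turn [-0.97 -0.21 18.16]
(array([0.4916, 0.1436]), array([96.6, 96.1]), -6.2)
(array([0.4945, 0.1803]), array([97. , 37.5]), 0.0)
```

View pics/p3c.png

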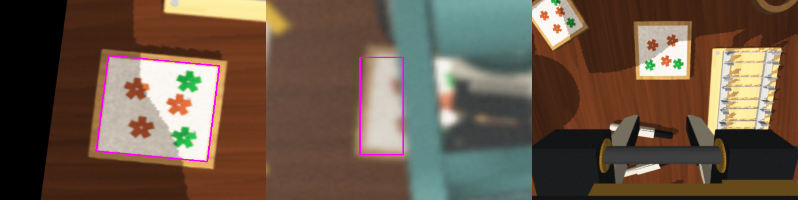

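Emit:
play_rows([
  [[-0.8, -0.2, 4.5], 0],
  [[0, 0, 4.5], 0],
  [[0, 0, 4.5], 0],
  [[0, 0, 4.5], 0],
  [[0, 0, 0.1], 0],
  [[1, 0, 0], 0],
  [[1, 0, 0], 0],
  [[1, 0, 0], 0],
])

```text
time_s: 6.15
eef_pos: [0.484, 0.093, 0.0137]
ee_rot: [0.0, 0.746, 0.666, 0.0]
force: [-0.4, -1.8, 0.5]
width: 0.05
grasp_force: 0.6
```

Emit:
play_rows([
  [[1, 0, 0], 0],
  [[1, 0, 0], 0],
  [[1, 0, 0], 0],
  [[1, 0, 0], 0],
  [[1, 0, 0], 0],
  [[1, 0, 0], 0],
  [[1, 0, 0], 0],
  [[1, 0, 0], 0],
])

```text
time_s: 6.95
eef_pos: [0.4931, 0.172, 0.0131]
ee_rot: [-0.0, 0.746, 0.666, -0.0]
force: [-0.3, -1.1, 1.3]
width: 0.05
grasp_force: 0.7
```

```bash
python3 go.py .5097 .3019 .0125 83.5
```

```text
t7.0 phi 83.5 pos [0.4931 0.172  0.0131] w 50.0 F [-0.3 -1.1  1.3]
 shift cm [13.1   0.18  0.06] turn 0.0  | after turn [13.1   0.18  0.06]
```

Emit:
play_rows([
  [[1, 0, 0], 0],
  [[1, 0, 0], 0],
  [[1, 0, 0], 0],
  [[1, 0.1, 0], 0],
  [[1, 0, 0], 0],
  [[1, 0, 0], 0],
  [[1, 0, 0], 0],
  [[1, 0, 0], 0],
])

```text
time_s: 7.75
eef_pos: [0.5031, 0.2514, 0.0131]
ee_rot: [-0.0, 0.746, 0.666, -0.0]
force: [0.5, -2.3, -0.3]
width: 0.0501
grasp_force: 0.6
```

Emit:
play_rows([
  [[1, 0.1, 0], 0],
  [[1, 0, 0], 0],
  [[1, 0, 0], 0],
  [[0.8, 0, 0], 0],
  [[0.5, 0, 0], 0],
  [[0, 0, 0], 0],
  [[-2, 0, 0], 0],
  [[0, 0, -4], 0],
])

```text
time_s: 8.55
eef_pos: [0.5039, 0.27, 0.0485]
ee_rot: [-0.001, 0.746, 0.666, -0.004]
force: [0.2, -0.1, 0.0]
width: 0.0499
grasp_force: 0.0
```

Emit:
play_rows([
  [[-1, 0, -4.5], 0],
  [[-2, 0, -4.5], 0],
  [[-3, 0, -4], 0],
  [[-3.5, 0, 0], 0],
  [[-3.5, 0, 0], 0],
  [[0, 0, 0], 0],
])

```text
time_s: 9.15
eef_pos: [0.4913, 0.1404, 0.1835]
ee_rot: [0.001, 0.747, 0.665, 0.0]
force: [-0.7, 0.6, -0.3]
width: 0.0501
grasp_force: 0.0
```

```bash
python3 go.py .43 -.02 .1 160;  python3 - <<'E'
from m import *
f=grab('wrist');g=grab('top')
B=(.40,.63,.25,.48)
c=f['color'][:,:,::-1]
cv2.imwrite('pics/p4.png',np.hstack([cv2.resize(q,(400,400)) for q in(rect(f,*B,.012,2000),rect(g,*B,.012,2000))]))
print(p2w(f,[[0,0],[511,0],[0,383]],0).round(2))
E
```

```text
t9.2 phi 83.3 pos [0.4913 0.1404 0.1835] w 50.1 F [-0.7  0.6 -0.3]
 shift cm [-16.64  -4.23   8.36] turn -76.7  | after turn [  0.28 -17.16   8.36]
[[ 0.27  0.33  0.  ]
 [ 0.75  0.28  0.  ]
 [ 0.13 -0.1   0.  ]]
```

View pics/p4.png

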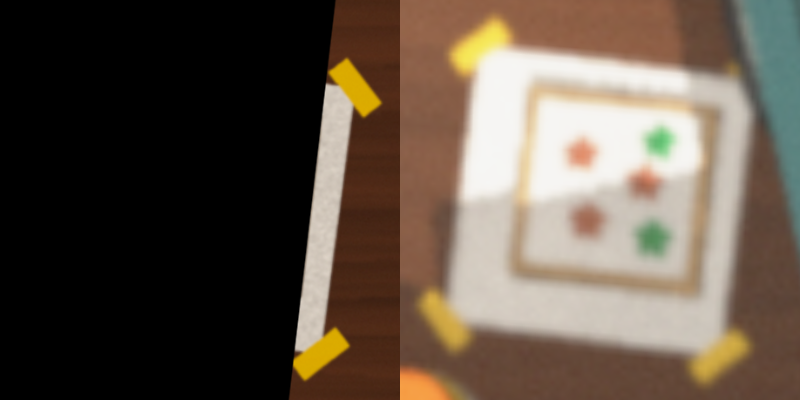

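The plaque lies wholly on the sheet. Its edges run about 1° off the sheet's, with margins of at least 16 mm. Next the markers: a look at the rack and pens from above.

Emit:
play_rows([
  [[0, 0, 0], -8.1],
  [[0, 0, 0], -8.1],
  [[0, 0, 0], -8.1],
  [[0, 0, 0], -8.1],
  [[0, 0, 0], -8.1],
  [[0, 0, 0], -8.1],
  [[0, 0, 0], -8.1],
  [[0, 0, 0], -8.1],
], gripper=4.5)

```text
time_s: 10.05
eef_pos: [0.4918, 0.1447, 0.1828]
ee_rot: [-0.0, 0.27, 0.963, -0.0]
force: [-0.3, 0.2, 0.4]
width: 0.0444
grasp_force: 0.0
```

Emit:
play_rows([
  [[0, 0, 0], -8.1],
  [[0, 0, 0], -8.1],
  [[0, 0, 0], -8.1],
  [[0, 0, 0], -7.6],
  [[-3.1, -3, -0.5], 0],
  [[-3.1, -3, -0.5], 0],
  [[-3.1, -3, -0.5], 0],
  [[-3.1, -3, -0.5], 0],
])

```text
time_s: 10.85
eef_pos: [0.6174, 0.0239, 0.2029]
ee_rot: [-0.0, -0.002, 1.0, 0.0]
force: [0.8, 1.5, 0.4]
width: 0.045
grasp_force: 0.0
```

Emit:
play_rows([
  [[-3.1, -3, -0.5], 0],
  [[-3.1, -3, -0.5], 0],
  [[-3.1, -3, -0.5], 0],
  [[-3.1, -3, -0.5], 0],
  [[0, 0, 0], 0],
  [[0, 0, 0], 0],
])

```text
time_s: 11.45
eef_pos: [0.7411, -0.0949, 0.2217]
ee_rot: [-0.001, -0.002, 1.0, 0.0]
force: [0.5, -0.6, -1.1]
width: 0.045
grasp_force: 0.0
```

```bash
python3 go.py .74 -.1 .22 180;  python3 - <<'E'
from m import *
f=grab('wrist','w5.png')
import pickle;pickle.dump({k:(np.array(v) if k!='s' and k!='name' else v) for k,v in f.items()},open('w5.pkl','wb'))
cv2.imwrite('pics/w5r.png',rect(f,.36,.76,-.36,.16,.024,1500))
E
```

```text
t11.4 phi -179.8 pos [ 0.7411 -0.0949  0.2217] w 45.0 F [ 0.5 -0.6 -1.1]
 shift cm [ 0.11 -0.51  0.17] turn 0.2  | after turn [ 0.11 -0.51  0.17]
```

View pics/w5r.png

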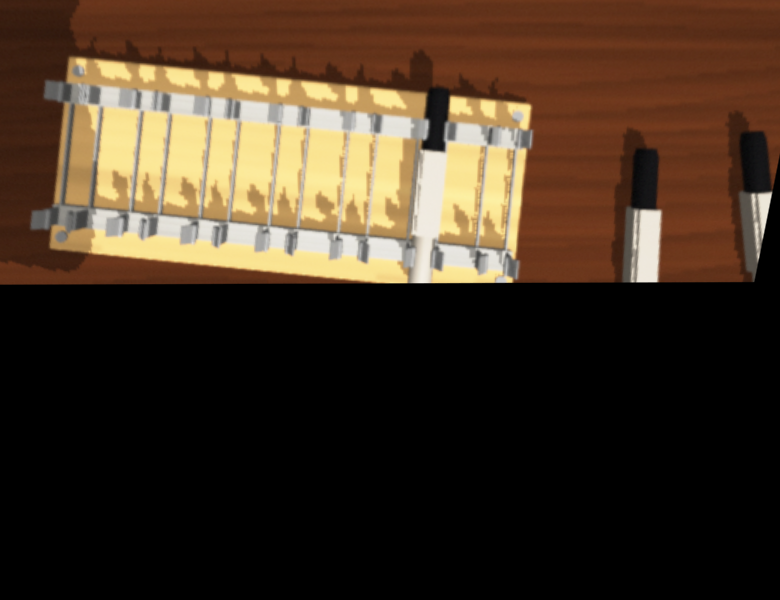

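Sharp view: kept pen's barrel centre is at (428,194), which is clip 2. Board corners are (70,57), (530,103) and (50,247). That puts the rack origin at about (0.641, -0.030) with yaw -5.7°, and clip 4's jaws at (290,115) and (277,239).

```bash
python3 - <<'E'
from h import *
f=grab('top')
for o in pens(f,.018): print([float(v) for v in o])
E
python3 go.py .428 -.022 .07 164.8
```

```text
[0.7941, 0.5391, -75.4, 98.0, 20.0]
[0.7755, -0.2313, -29.8, 40.0, 23.0]
[0.6052, -0.3595, 4.6, 107.0, 24.0]
[0.593, -0.2758, -3.4, 107.0, 23.0]
[0.5173, -0.4768, -46.6, 69.0, 44.0]
[0.428, -0.2053, 16.8, 106.0, 23.0]
[0.4272, -0.2941, -5.0, 106.0, 23.0]
t11.6 phi -179.7 pos [ 0.7404 -0.0939  0.2228] w 45.3 F [-0.1  0.8 -1.1]
 shift cm [31.2   7.32 15.3 ] turn 15.5  | after turn [32.02 -1.25 15.3 ]
```

Emit:
play_rows([
  [[0, 0, 0], 7.8],
  [[0, 0, 0], 7.7],
  [[4, -0.16, 1.9], 0],
  [[4, -0.16, 1.9], 0],
  [[4, -0.16, 1.9], 0],
  [[4, -0.16, 1.9], 0],
  [[4, -0.16, 1.9], 0],
  [[4, -0.16, 1.9], 0],
], gripper=5.5, grip_force=55)

```text
time_s: 12.35
eef_pos: [0.5044, -0.0396, 0.1084]
ee_rot: [0.0, 0.132, 0.991, 0.0]
force: [0.7, -0.4, -0.1]
width: 0.0551
grasp_force: 0.0
```

Emit:
play_rows([
  [[4, -0.16, 1.9], 0],
  [[4, -0.16, 0], 0],
  [[0, 0, 0], 0],
])

```text
time_s: 12.65
eef_pos: [0.425, -0.0214, 0.0898]
ee_rot: [0.0, 0.132, 0.991, 0.0]
force: [0.6, -0.7, 1.0]
width: 0.055
grasp_force: 0.0
```

```bash
python3 go.py .428 -.022 .012 164.8; python3 - <<'E'
from h import *
f=grab('wrist','w6.png')
E
```

```text
t12.7 phi 164.8 pos [ 0.425  -0.0214  0.0898] w 55.0 F [ 0.6 -0.7  1. ]
 shift cm [-0.3   0.01  7.78] turn 0.0  | after turn [-0.3   0.01  7.78]
```

View pics/w6.png

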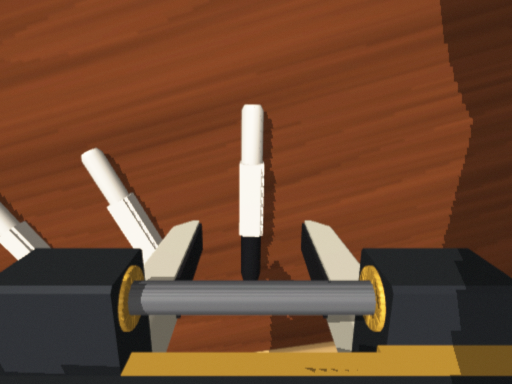

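The wrist view has pen A centred between the open fingers. Its barrel spans rows 163-237 at column 253.

```bash
python3 - <<'E'
from h import *
f=grab('wrist')
P=p2w(f,[[252,163],[252,236],[252,104]],.018);print(P.round(4),P[:2].mean(0))
E
```

```text
[[ 0.3987 -0.0133  0.018 ]
 [ 0.4538 -0.0282  0.018 ]
 [ 0.3589 -0.0024  0.018 ]] [ 0.42623904 -0.02072531  0.018     ]
```

Emit:
play_rows([
  [[0, 0, 3], 0],
  [[0, 0, 3], 0],
  [[0, 0, 1.7], 0],
  [[0, 0, 0], 0],
])

```text
time_s: 13.15
eef_pos: [0.428, -0.0226, 0.0111]
ee_rot: [-0.002, 0.133, 0.991, -0.0]
force: [0.7, -0.1, 0.8]
width: 0.0549
grasp_force: 0.0
```

Emit:
play_rows([
  [[0, 0, 0], 0],
  [[0, 0, 0], 0],
  [[0, 0, 0], 0],
  [[0, 0, 0], 0],
  [[0, 0, 0], 0],
  [[0, 0, -2.5], 0],
  [[0, 0, -3], 0],
  [[0, 0, -3], -4.8],
], gripper=0)

```text
time_s: 13.95
eef_pos: [0.4285, -0.0229, 0.0992]
ee_rot: [-0.0, 0.091, 0.996, 0.0]
force: [0.4, -0.6, -0.4]
width: 0.0173
grasp_force: 55.0
```

Emit:
play_rows([
  [[0, 0, 0], -4.7],
  [[-3.6, 2.6, 0], 0],
  [[-3.6, 2.6, 0], 0],
  [[-3.6, 2.6, 0], 0],
  [[-3.6, 2.6, 0], 0],
  [[-3.6, 2.6, 0], 0],
  [[-3.6, 2.6, 0], 0],
  [[0, 0, 0], 0],
])

```text
time_s: 14.75
eef_pos: [0.662, 0.1127, 0.0964]
ee_rot: [-0.001, 0.05, 0.999, 0.0]
force: [0.7, -0.4, -1.1]
width: 0.0171
grasp_force: 55.0
```

```bash
python3 go.py .6553 .1136 .027 174.3; python3 - <<'E'
from h import *
f=grab('wrist','w7.png'); print(manip.sense()['grasp_force'])
E
```

```text
t14.8 phi 174.3 pos [0.662  0.1127 0.0964] w 17.1 F [ 0.7 -0.4 -1.1]
 shift cm [0.67 0.03 6.94] turn -0.0  | after turn [0.67 0.03 6.94]
54.98140275478363
```

View pics/w7.png

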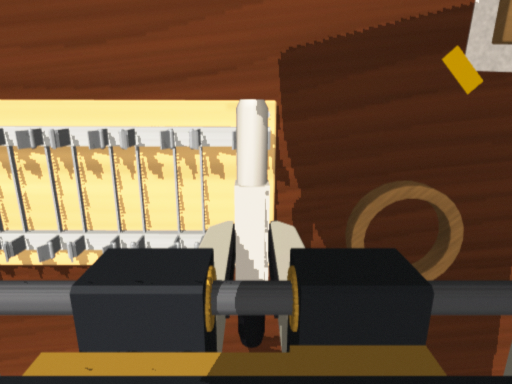

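Pen A is held straight over clip 7. Inserting it now.

Emit:
play_rows([
  [[0.5, 0, 2.5], 0],
  [[0, 0, 2.4], 0],
  [[0, 0, 0], 0],
  [[0, 0, 0.5], 0],
  [[0, 0, 0.5], 0],
  [[0, 0, 0.5], 0],
  [[0, 0, 0.5], 0],
  [[0, 0, 0.2], 0],
])

```text
time_s: 15.6
eef_pos: [0.6551, 0.1114, 0.0295]
ee_rot: [0.001, 0.051, 0.999, 0.001]
force: [-8.2, 3.8, 22.7]
width: 0.0172
grasp_force: 55.1
```

```bash
python3 go.py .6568 .1135 .027 174.3
```

```text
t15.6 phi 174.2 pos [0.6551 0.1114 0.0295] w 17.2 F [-8.2  3.8 22.7]
 shift cm [-0.15  0.22  0.25] turn -0.1  | after turn [-0.15  0.22  0.25]
```

Emit:
play_rows([
  [[0, 0, 0.2], 0],
  [[0, 0, 0.2], 0],
  [[0, 0, 0], 0],
])

```text
time_s: 15.9
eef_pos: [0.6553, 0.1115, 0.0293]
ee_rot: [0.002, 0.051, 0.999, 0.001]
force: [-23.1, 2.7, 44.4]
width: 0.0174
grasp_force: 55.2
```

```bash
python3 go.py .6568 .1135 .027 174.3
```

```text
t15.9 phi 174.2 pos [0.6553 0.1115 0.0293] w 17.4 F [-23.1   2.7  44.4]
 shift cm [-0.12  0.21  0.23] turn -0.1  | after turn [-0.12  0.21  0.23]
```

Emit:
play_rows([
  [[0, 0, -0.4], 0],
  [[0, 0, 0], 0],
  [[0, 0, 0], 0],
  [[0, 0, -2.5], 0],
  [[0, 0, -3], 0],
  [[-2, 0, -3], 0],
  [[-2, 0, -1], 0],
  [[0, 0, 0], 0],
], gripper=3.2)

```text
time_s: 16.7
eef_pos: [0.6962, 0.1065, 0.124]
ee_rot: [0.001, 0.051, 0.999, 0.0]
force: [0.7, 1.4, -1.1]
width: 0.0319
grasp_force: 0.0
```

```bash
python3 go.py .6568 .1135 .027 174.3; python3 - <<'E'
from h import *
f=grab('wrist','w8.png')
E
```

```text
t16.7 phi 174.2 pos [0.6962 0.1065 0.124 ] w 31.9 F [ 0.7  1.4 -1.1]
 shift cm [4.02 0.29 9.68] turn -0.1  | after turn [4.02 0.3  9.68]
```

View pics/w8.png

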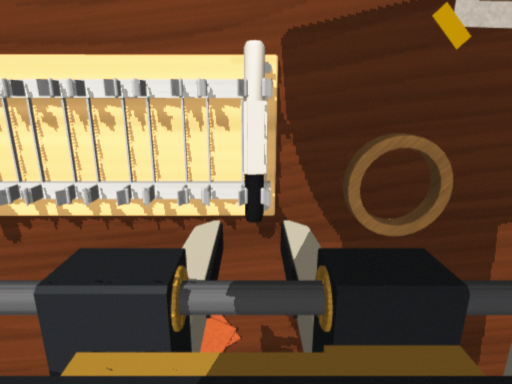

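```bash
cat > proj.py <<'E'
from h import *
def pen(f,x,y,phi,dz0=0,dz1=0):
    # rows/cols of tail end, barrel near/far top edges, cap end ; dz0 tail-end lift, dz1 cap-end lift at +-42mm
    a=np.radians(phi);u=np.array([np.cos(a),np.sin(a)]);v=np.array([-u[1],u[0]]);o=[]
    for t,r in((-70,0),(-28,9),(28,9),(70,0)):
        for sgn in((-1,1) if r else (0,)):
            z=.024+dz0*(42-t)/84+dz1*(42+t)/84
            p=np.array([x,y])+u*t/1e3+v*sgn*.007; o.append([*p,z+r/1e3])
    return w2p(f,o).round(0)
E
python3 - <<'E'
from proj import *
f=grab('wrist')
for d in((0,0),(.008,0),(0,.008),(.008,.008)): print(d,pen(f,.6553,.1136,-5.7,*d).astype(int).tolist())
E
python3 - <<'E'
import cv2
a=cv2.imread('pics/w8.png')[30:235,130:300];cv2.imwrite('pics/w8c.png',cv2.resize(a,None,fx=3.4,fy=2.9,interpolation=2))
E
```

```text
(0, 0) [[254, 49], [245, 108], [264, 108], [246, 181], [263, 181], [254, 227]]
(0.008, 0) [[255, 46], [245, 108], [264, 108], [246, 182], [263, 182], [254, 226]]
(0, 0.008) [[254, 49], [245, 108], [264, 108], [246, 183], [264, 183], [255, 232]]
(0.008, 0.008) [[255, 47], [245, 108], [264, 108], [245, 184], [264, 184], [255, 230]]
```

View pics/w8c.png

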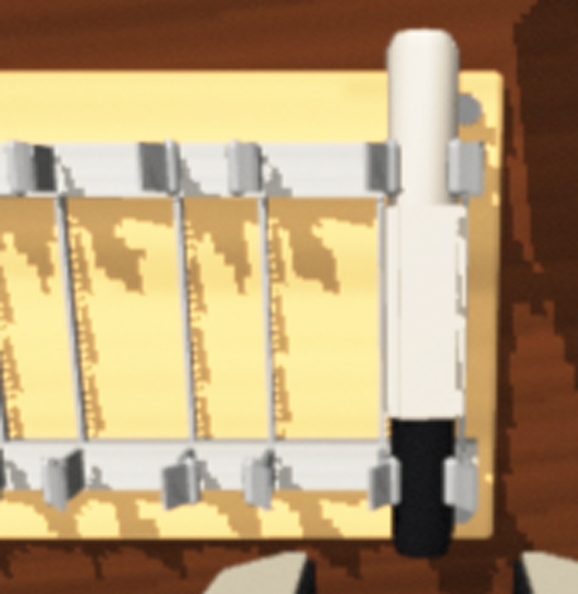

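The pen sits seated: the lips wrap over both cap and tail. The barrel is about 2.5 mm nearer the robot than centre, so I'll bias later inserts +2.5 mm in x. Next is pen B.

```bash
python3 go.py .4275 -.114 .075 -168.3; python3 - <<'E'
from h import *
f=grab('top')
for o in pens(f,.018): print([float(v) for v in o])
E
```

```text
t16.8 phi 174.2 pos [0.6938 0.1068 0.1212] w 31.9 F [-0.3  0.4 -0. ]
 shift cm [ 24.26 -24.66   4.66] turn -17.5  | after turn [ 30.55 -16.22   4.66]
[0.7941, 0.539, -75.7, 98.0, 20.0]
[0.6942, 0.183, 4.0, 68.0, 23.0]
[0.6052, -0.3595, 4.6, 107.0, 24.0]
[0.593, -0.2755, -3.4, 107.0, 23.0]
[0.5173, -0.4768, -46.6, 69.0, 44.0]
[0.4277, -0.1146, 11.7, 106.0, 24.0]
[0.428, -0.2032, 19.4, 106.0, 24.0]
[0.4271, -0.294, -4.9, 106.0, 23.0]
[0.2783, -0.0321, -83.7, 219.0, 23.0]
```

Emit:
play_rows([
  [[0, 0, 0], -5.8],
  [[0, 0, 0], -5.8],
  [[0, 0, 0], -5.8],
  [[3.8, -2, 0.6], 0],
  [[3.8, -2, 0.6], 0],
  [[3.8, -2, 0.6], 0],
  [[3.8, -2, 0.6], 0],
  [[3.8, -2, 0.6], 0],
], gripper=5.5)

```text
time_s: 17.65
eef_pos: [0.5257, -0.0298, 0.0907]
ee_rot: [-0.001, -0.101, 0.995, 0.0]
force: [-0.3, -0.5, -0.2]
width: 0.055
grasp_force: 0.0
```

Emit:
play_rows([
  [[3.8, -2, 0.6], 0],
  [[3.8, -2, 0.6], 0],
  [[3.9, -2.2, 0.4], 0],
  [[0, 0, 0], 0],
  [[0, 0, 0], 0],
])

```text
time_s: 18.15
eef_pos: [0.4271, -0.1133, 0.0756]
ee_rot: [-0.0, -0.1, 0.995, 0.0]
force: [0.1, 0.1, 0.4]
width: 0.0548
grasp_force: 0.0
```

```bash
python3 go.py .4277 -.1146 .012 -168.3
```

```text
t18.1 phi -168.5 pos [ 0.4271 -0.1133  0.0756] w 54.8 F [0.1 0.1 0.4]
 shift cm [-0.03 -0.14  6.36] turn -0.2  | after turn [-0.03 -0.14  6.36]
```

Emit:
play_rows([
  [[0, -0.1, 3], 0],
  [[0, 0, 3], 0],
  [[0, 0, 0.4], 0],
  [[0, 0, 0], 0],
])

```text
time_s: 18.55
eef_pos: [0.4282, -0.1133, 0.0118]
ee_rot: [-0.001, -0.102, 0.995, 0.0]
force: [-0.1, 0.3, 0.5]
width: 0.0544
grasp_force: 0.0
```

Emit:
play_rows([
  [[0, 0, 0], 0],
  [[0, 0, 0], 0],
  [[0, 0, 0], 0],
  [[0, 0, 0], 0],
  [[0, 0, 0], 0],
  [[0, 0, -2.5], 0],
  [[0, 0, -3], 0],
  [[0, 0, -3], 5.8],
], gripper=0)

```text
time_s: 19.35
eef_pos: [0.4279, -0.114, 0.0981]
ee_rot: [-0.0, -0.05, 0.999, 0.0]
force: [0.5, 0.1, -0.6]
width: 0.0177
grasp_force: 55.0
```

Emit:
play_rows([
  [[0, 0, 0], 5.8],
  [[0, 0, 0], 5.7],
  [[-3.4, 3.4, 0], 0],
  [[-3.4, 3.4, 0], 0],
  [[-3.4, 3.4, 0], 0],
  [[-3.4, 3.4, 0], 0],
  [[-3.4, 3.4, 0], 0],
  [[-3.4, 3.1, 0], 0],
])

```text
time_s: 20.15
eef_pos: [0.6525, 0.0674, 0.0969]
ee_rot: [-0.0, 0.049, 0.999, 0.0]
force: [0.6, -1.1, 0.4]
width: 0.0175
grasp_force: 55.0
```

Emit:
play_rows([
  [[0, 0, 0], 0],
  [[0, 0, 0], 0],
])

```text
time_s: 20.35
eef_pos: [0.6511, 0.0661, 0.0962]
ee_rot: [-0.001, 0.049, 0.999, -0.0]
force: [-0.1, -0.7, -0.3]
width: 0.0177
grasp_force: 55.0
```

```bash
python3 go.py .6515 .0658 .026 174.3; python3 go.py .6515 .0658 .026 174.3
```

```text
t20.4 phi 174.4 pos [0.6511 0.0661 0.0962] w 17.7 F [-0.1 -0.7 -0.3]
 shift cm [-0.05 -0.02  7.02] turn 0.1  | after turn [-0.05 -0.02  7.02]
t20.4 phi 174.4 pos [0.6511 0.0661 0.0962] w 17.7 F [-0.1 -0.7 -0.3]
 shift cm [-0.05 -0.02  7.02] turn 0.1  | after turn [-0.05 -0.02  7.02]
```

Emit:
play_rows([
  [[0, 0, 2.5], 0],
  [[0, 0, 2.4], 0],
  [[0, 0, 0], 0],
  [[0, 0, 0.5], 0],
  [[0, 0, 0.5], 0],
  [[0, 0, 0.5], 0],
  [[0, 0, 0.5], 0],
  [[0, 0, 0.3], 0],
])

```text
time_s: 21.15
eef_pos: [0.6521, 0.0653, 0.0282]
ee_rot: [0.001, 0.05, 0.999, -0.0]
force: [-18.1, -4.7, 46.0]
width: 0.0171
grasp_force: 55.0
```

Emit:
play_rows([
  [[0, 0, 0], 0],
])

```text
time_s: 21.25
eef_pos: [0.6521, 0.0654, 0.0284]
ee_rot: [0.001, 0.05, 0.999, -0.0]
force: [-8.5, -3.4, 21.7]
width: 0.0171
grasp_force: 55.0
```

Emit:
play_rows([
  [[0, 0, -0.3], 0],
  [[0, 0, 0], 0],
  [[0, 0, 0], 0],
  [[0, 0, -2.5], 0],
  [[0, 0, -3], 0],
  [[0, 0, -2], 0],
  [[0, 0, 0], -8.4],
  [[0, 0, 0], -8.3],
], gripper=3.2)

```text
time_s: 22.05
eef_pos: [0.6514, 0.0657, 0.1038]
ee_rot: [0.0, -0.099, 0.995, 0.0]
force: [-0.1, -0.5, -0.5]
width: 0.0322
grasp_force: 0.0
```

Emit:
play_rows([
  [[0, 0, 0], -8.3],
  [[3.8, -2.3, 0], 0],
  [[3.8, -2.3, 0], 0],
  [[3.8, -2.3, 0], 0],
  [[3.8, -2.3, 0], 0],
  [[3.8, -2.3, 0.5], 0],
  [[3.8, -2.3, 0.5], 0],
  [[3.7, -2.1, 0.5], 0],
], gripper=5.5)

```text
time_s: 22.85
eef_pos: [0.4522, -0.173, 0.0879]
ee_rot: [0.0, -0.168, 0.986, -0.0]
force: [-0.0, -0.5, -0.5]
width: 0.0551
grasp_force: 0.0
```

Emit:
play_rows([
  [[3.5, -2, 0], 0],
  [[0, 0, 0], 0],
  [[0, 0, 0], 0],
])

```text
time_s: 23.15
eef_pos: [0.4269, -0.2028, 0.0882]
ee_rot: [0.0, -0.167, 0.986, -0.0]
force: [-0.5, -0.3, -0.3]
width: 0.0549
grasp_force: 0.0
```

```bash
python3 go.py .428 -.2032 .012 -160.6; python3 - <<'E'
from h import *
f=grab('top')
for o in pens(f,.018): print([float(v) for v in o])
E
```

```text
t23.1 phi -160.8 pos [ 0.4269 -0.2028  0.0882] w 54.9 F [-0.5 -0.3 -0.3]
 shift cm [-0.08 -0.07  7.62] turn -0.2  | after turn [-0.08 -0.07  7.62]
[0.7944, 0.5396, -69.2, 101.0, 22.0]
[0.606, -0.3593, 5.6, 101.0, 24.0]
[0.5929, -0.2793, 7.3, 41.0, 22.0]
[0.5175, -0.4767, -48.0, 69.0, 44.0]
[0.3985, -0.2889, -0.0, 65.0, 31.0]
[0.3835, -0.1473, -34.6, 53.0, 21.0]
[0.3032, -0.2915, -32.2, 60.0, 21.0]
```

Emit:
play_rows([
  [[-0.1, 0, 3], 0],
  [[0, 0, 3], 0],
  [[0, 0, 1.6], 0],
  [[0, 0, 0], 0],
])

```text
time_s: 23.6
eef_pos: [0.4281, -0.2006, 0.0101]
ee_rot: [-0.001, -0.169, 0.986, 0.001]
force: [0.3, 0.4, -0.5]
width: 0.055
grasp_force: 0.0
```

Emit:
play_rows([
  [[0, 0, 0], 0],
  [[0, 0, 0], 0],
  [[0, 0, 0], 0],
  [[0, 0, 0], 0],
  [[0, 0, 0], 0],
  [[0, 0, -2.5], 0],
  [[0, 0, -3], 0],
  [[0, 0, -3], 8.3],
], gripper=0)

```text
time_s: 24.4
eef_pos: [0.4279, -0.202, 0.0982]
ee_rot: [-0.0, -0.096, 0.995, 0.0]
force: [-0.5, 0.1, 0.1]
width: 0.0178
grasp_force: 55.0
```

Emit:
play_rows([
  [[0, 0, 0], 8.3],
  [[0, 0, 0], 8.3],
  [[-2.8, 3.5, 0], 0],
  [[-2.8, 3.5, 0], 0],
  [[-2.8, 3.5, 0], 0],
  [[-2.8, 3.5, 0], 0],
  [[-2.8, 3.5, 0], 0],
  [[-2.8, 3.5, 0], 0],
])

```text
time_s: 25.2
eef_pos: [0.617, -0.0079, 0.0972]
ee_rot: [0.0, 0.049, 0.999, -0.0]
force: [-0.6, -1.2, 0.7]
width: 0.0176
grasp_force: 55.0
```

Emit:
play_rows([
  [[-2.8, 3.2, 0], 0],
  [[0, 0, 0], 0],
  [[0, 0, 0], 0],
])

```text
time_s: 25.5
eef_pos: [0.6468, 0.0201, 0.0965]
ee_rot: [-0.001, 0.048, 0.999, -0.0]
force: [-0.4, 0.2, 0.7]
width: 0.0174
grasp_force: 55.0
```

```bash
python3 go.py .6468 .0181 .026 174.3
```

```text
t25.5 phi 174.5 pos [0.6468 0.0201 0.0965] w 17.4 F [-0.4  0.2  0.7]
 shift cm [-0.02 -0.2   7.05] turn 0.2  | after turn [-0.02 -0.2   7.05]
```

Emit:
play_rows([
  [[0, -0.15, 2.5], 0],
  [[0, 0, 2.4], 0],
  [[0, 0, 0], 0],
  [[0, 0, 0.5], 0],
  [[0, 0, 0.5], 0],
  [[0, 0, 0.5], 0],
  [[0, 0, 0.5], 0],
  [[0, 0, 0.3], 0],
])

```text
time_s: 26.3
eef_pos: [0.6476, 0.0176, 0.0283]
ee_rot: [0.001, 0.049, 0.999, -0.0]
force: [-19.1, -3.1, 47.2]
width: 0.0173
grasp_force: 55.1
```

Emit:
play_rows([
  [[0, 0, 0], 0],
])

```text
time_s: 26.4
eef_pos: [0.6476, 0.0176, 0.0284]
ee_rot: [0.001, 0.049, 0.999, -0.0]
force: [-9.1, -3.0, 22.2]
width: 0.0173
grasp_force: 55.0
```

Emit:
play_rows([
  [[0, 0, -0.3], 0],
  [[0, 0, 0], 0],
  [[0, 0, 0], 0],
  [[0, 0, -2.5], 0],
  [[0, 0, -3], 0],
  [[0, 0, -2], 0],
  [[-3, 0, -3], 0],
  [[0, 0, 0], 0],
], gripper=3.2)

```text
time_s: 27.2
eef_pos: [0.6796, 0.015, 0.1374]
ee_rot: [0.003, 0.049, 0.999, 0.0]
force: [0.2, -0.1, 0.4]
width: 0.0316
grasp_force: 0.0
```

```bash
python3 go.py .4271 -.294 .08 175.1; python3 - <<'E'
from h import *
f=grab('wrist'); a=f['color'][:,:,::-1][20:250]
cv2.imwrite('pics/w9.png',cv2.resize(a,(800,480),interpolation=2))
f=grab('top')
for o in pens(f,.018): print([float(v) for v in o])
E
```

```text
t27.2 phi 174.4 pos [0.6796 0.015  0.1374] w 31.6 F [ 0.2 -0.1  0.4]
 shift cm [ 22.14 -33.22   5.59] turn -0.7  | after turn [ 22.55 -32.94   5.59]
[0.7943, 0.5394, -70.7, 99.0, 22.0]
[0.7491, -0.0248, -54.9, 43.0, 25.0]
[0.6061, -0.3592, 4.6, 108.0, 24.0]
[0.5939, -0.2756, -3.4, 108.0, 23.0]
[0.5174, -0.4766, -47.9, 69.0, 44.0]
[0.4272, -0.2939, -4.9, 106.0, 23.0]
[0.2349, 0.0683, 88.7, 218.0, 21.0]
```

View pics/w9.png

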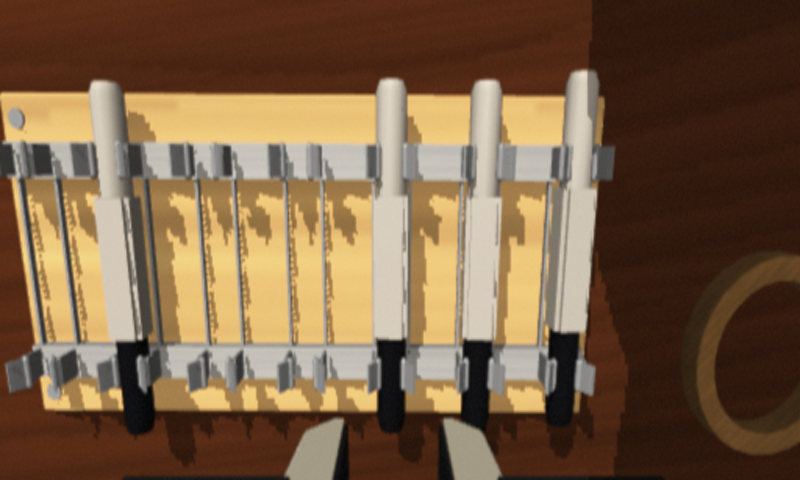

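Pens A, B and C all sit between their lips just like the kept pen. Next is pen D into clip 4.

Emit:
play_rows([
  [[2.5, -3.7, 0.6], -0.7],
  [[2.5, -3.7, 0.6], 0],
  [[2.5, -3.7, 0.6], 0],
  [[2.5, -3.7, 0.6], 0],
  [[2.5, -3.7, 0.6], 0],
  [[2.5, -3.7, 0.6], 0],
  [[2.5, -3.7, 0.6], 0],
  [[2.5, -3.7, 0.6], 0],
], gripper=5.5)

```text
time_s: 28.1
eef_pos: [0.4493, -0.2627, 0.0836]
ee_rot: [-0.001, 0.043, 0.999, 0.0]
force: [0.4, -0.4, 0.1]
width: 0.0551
grasp_force: 0.0
```

Emit:
play_rows([
  [[2.4, -3.2, 0.6], 0],
  [[0, 0, 0], 0],
  [[0, 0, 0], 0],
])

```text
time_s: 28.4
eef_pos: [0.4239, -0.2919, 0.0781]
ee_rot: [-0.001, 0.044, 0.999, 0.001]
force: [0.1, -0.2, -0.9]
width: 0.0549
grasp_force: 0.0
```

```bash
python3 go.py .4271 -.294 .012 175.1
```

```text
t28.4 phi 175.0 pos [ 0.4239 -0.2919  0.0781] w 54.9 F [ 0.1 -0.2 -0.9]
 shift cm [-0.34 -0.18  6.61] turn -0.1  | after turn [-0.34 -0.18  6.61]
```

Emit:
play_rows([
  [[-0.3, -0.2, 3], 0],
  [[0, 0, 3], 0],
  [[0, 0, 0.6], 0],
  [[0, 0, 0], 0],
])

```text
time_s: 28.8
eef_pos: [0.4278, -0.2932, 0.0124]
ee_rot: [-0.001, 0.042, 0.999, 0.001]
force: [0.1, -0.4, 0.3]
width: 0.0549
grasp_force: 0.0
```

Emit:
play_rows([
  [[0, 0, 0], 0],
  [[0, 0, 0], 0],
  [[0, 0, 0], 0],
  [[0, 0, 0], 0],
  [[0, 0, 0], 0],
  [[0, 0, -2.5], 0],
  [[0, 0, -3], 0],
  [[0, 0, -3], 0.7],
], gripper=0)

```text
time_s: 29.6
eef_pos: [0.4275, -0.2942, 0.0991]
ee_rot: [-0.0, 0.049, 0.999, 0.0]
force: [0.6, 0.5, -0.2]
width: 0.017
grasp_force: 55.0
```

Emit:
play_rows([
  [[-2.4, 3.6, 0], 0],
  [[-2.4, 3.6, 0], 0],
  [[-2.4, 3.6, 0], 0],
  [[-2.4, 3.6, 0], 0],
  [[-2.4, 3.6, 0], 0],
  [[-2.4, 3.6, 0], 0],
  [[-2.4, 3.6, 0], 0],
  [[-2, 3.2, 0], 0],
])

```text
time_s: 30.4
eef_pos: [0.6436, -0.0282, 0.0981]
ee_rot: [0.0, 0.049, 0.999, 0.0]
force: [0.4, -0.2, 0.3]
width: 0.0172
grasp_force: 55.0
```

Emit:
play_rows([
  [[0, 0, 0], 0],
  [[0, 0, 0], 0],
])

```text
time_s: 30.6
eef_pos: [0.6425, -0.0296, 0.0977]
ee_rot: [-0.0, 0.048, 0.999, -0.0]
force: [0.3, -1.0, -0.5]
width: 0.0172
grasp_force: 55.0
```

```bash
python3 go.py .642 -.0297 .026 174.3
```

```text
t30.6 phi 174.5 pos [ 0.6425 -0.0296  0.0977] w 17.2 F [ 0.3 -1.  -0.5]
 shift cm [ 0.04 -0.01  7.17] turn 0.2  | after turn [ 0.04 -0.01  7.17]
```

Emit:
play_rows([
  [[0, 0, 2.6], 0],
  [[0, 0, 2.5], 0],
  [[0, 0, 0], 0],
  [[0, 0, 0.5], 0],
  [[0, 0, 0.5], 0],
  [[0, 0, 0.5], 0],
  [[0, 0, 0.5], 0],
  [[0, 0, 0.2], 0],
])

```text
time_s: 31.4
eef_pos: [0.6439, -0.0307, 0.0291]
ee_rot: [0.002, 0.049, 0.999, -0.0]
force: [-15.0, -0.0, 44.4]
width: 0.0175
grasp_force: 55.0
```

Emit:
play_rows([
  [[0, 0, 0], 0],
])

```text
time_s: 31.5
eef_pos: [0.6439, -0.0307, 0.0292]
ee_rot: [0.002, 0.049, 0.999, -0.0]
force: [-8.5, -0.3, 27.6]
width: 0.0171
grasp_force: 55.0
```

Emit:
play_rows([
  [[0, 0, -0.3], 0],
  [[0, 0, 0], 0],
  [[0, 0, 0], 0],
  [[0, 0, -2.5], 0],
  [[0, 0, -3], 0],
  [[0, 0, -3], -2.2],
  [[0.6, -4.1, 0], 0],
  [[0.6, -4.1, 0], 0],
], gripper=3.2)

```text
time_s: 32.3
eef_pos: [0.6258, -0.1116, 0.1141]
ee_rot: [0.001, 0.029, 1.0, -0.0]
force: [-0.1, 0.9, -0.4]
width: 0.0316
grasp_force: 0.0
```

Emit:
play_rows([
  [[0.5, -4.1, 0], 0],
  [[0.5, -4.1, 0], 0],
  [[0.5, -4.1, 0.8], 0],
  [[0.5, -4.2, 0.8], 0],
  [[0, 0, 0.8], 0],
  [[0, 0, 0], 0],
], gripper=5.5)

```text
time_s: 32.9
eef_pos: [0.595, -0.2752, 0.0875]
ee_rot: [-0.001, 0.031, 1.0, 0.001]
force: [-0.4, 0.9, -0.3]
width: 0.0548
grasp_force: 0.0
```

```bash
python3 go.py .5939 -.2756 .012 176.6; python3 - <<'E'
from h import *
f=grab('top')
for o in pens(f,.018): print([float(v) for v in o])
E
```

```text
t32.9 phi 176.5 pos [ 0.595  -0.2752  0.0875] w 54.8 F [-0.4  0.9 -0.3]
 shift cm [ 0.1  -0.06  7.55] turn -0.1  | after turn [ 0.1  -0.06  7.55]
[0.7938, 0.5389, -81.4, 67.0, 18.0]
[0.6125, -0.2494, -35.1, 43.0, 19.0]
[0.5346, -0.397, -27.7, 42.0, 20.0]
[0.5171, -0.477, -45.3, 69.0, 44.0]
[0.2351, -0.101, 70.7, 140.0, 15.0]
```

Emit:
play_rows([
  [[0.1, 0, 3], 0],
  [[0, 0, 3], 0],
  [[0, 0, 1.5], 0],
  [[0, 0, 0], 0],
])

```text
time_s: 33.35
eef_pos: [0.5944, -0.2733, 0.0124]
ee_rot: [-0.001, 0.029, 1.0, 0.001]
force: [0.6, 0.1, 0.2]
width: 0.055
grasp_force: 0.0
```

Emit:
play_rows([
  [[0, 0, 0], 0],
  [[0, 0, 0], 0],
  [[0, 0, 0], 0],
  [[0, 0, 0], 0],
  [[0, 0, 0], 0],
  [[0, 0, -2.5], 0],
  [[0, 0, -3], 0],
  [[0, 0, -3], 2.2],
], gripper=0)

```text
time_s: 34.15
eef_pos: [0.5947, -0.2746, 0.1001]
ee_rot: [-0.0, 0.049, 0.999, 0.0]
force: [1.0, 0.6, 0.0]
width: 0.0172
grasp_force: 55.0
```

Emit:
play_rows([
  [[-0.5, 4, 0], 0],
  [[-0.5, 4, 0], 0],
  [[-0.5, 4, 0], 0],
  [[-0.5, 4, 0], 0],
  [[-0.4, 4.1, 0], 0],
  [[0, 0, 0], 0],
  [[0, 0, 0], 0],
])

```text
time_s: 34.85
eef_pos: [0.6385, -0.0763, 0.0992]
ee_rot: [-0.0, 0.048, 0.999, -0.0]
force: [0.2, -0.8, -0.3]
width: 0.0171
grasp_force: 55.0
```

```bash
python3 go.py .6372 -.0775 .026 174.3
```

```text
t34.9 phi 174.5 pos [ 0.6385 -0.0763  0.0992] w 17.1 F [ 0.2 -0.8 -0.3]
 shift cm [ 0.12 -0.13  7.32] turn 0.2  | after turn [ 0.12 -0.13  7.32]
```

Emit:
play_rows([
  [[0.1, -0.1, 2.7], 0],
  [[0, 0, 2.5], 0],
  [[0, 0, 0], 0],
  [[0, 0, 0.5], 0],
  [[0, 0, 0.5], 0],
  [[0, 0, 0.5], 0],
  [[0, 0, 0.5], 0],
  [[0, 0, 0.25], 0],
])

```text
time_s: 35.65
eef_pos: [0.6389, -0.0787, 0.0301]
ee_rot: [0.002, 0.049, 0.999, -0.0]
force: [-24.8, 4.2, 63.6]
width: 0.0173
grasp_force: 55.1
```

Emit:
play_rows([
  [[0, 0, 0], 0],
])

```text
time_s: 35.75
eef_pos: [0.6389, -0.0787, 0.0302]
ee_rot: [0.002, 0.049, 0.999, -0.0]
force: [-17.3, 2.2, 43.3]
width: 0.0175
grasp_force: 55.1
```

Emit:
play_rows([
  [[0, 0, -0.3], 0],
  [[0, 0, 0], 0],
  [[0, 0, 0], 0],
  [[0, 0, -2.5], 0],
  [[0, 0, -3], 0],
  [[0, 0, -3], -5],
  [[0, 0, 0], -5],
  [[0.8, -4, 0], 0],
], gripper=3)

```text
time_s: 36.55
eef_pos: [0.6332, -0.1162, 0.1135]
ee_rot: [0.001, -0.042, 0.999, 0.0]
force: [0.3, -1.4, 0.6]
width: 0.0301
grasp_force: 0.0
```

Emit:
play_rows([
  [[0.8, -4, 0], 0],
  [[0.8, -4, 0], 0],
  [[0.8, -4, 0], 0],
  [[0.8, -4, 0], 0],
  [[0.8, -4, 0.8], 0],
  [[0.6, -3.8, 0.8], 0],
  [[0, 0, 0.8], 0],
  [[0, 0, 0], 0],
], gripper=5.5)

```text
time_s: 37.35
eef_pos: [0.6039, -0.3595, 0.0866]
ee_rot: [-0.001, -0.038, 0.999, 0.001]
force: [-0.3, 0.5, 0.4]
width: 0.0545
grasp_force: 0.0
```

```bash
python3 go.py .606 -.3592 .012 -175.4; python3 - <<'E'
from h import *
f=grab('wrist')
h=cv2.cvtColor(rect(f,.5,.64,-.44,-.28,.018,2000),cv2.COLOR_BGR2HSV)
m=((h[:,:,1]<70)&(h[:,:,2]>140)).astype(np.uint8);n,l,st,c=cv2.connectedComponentsWithStats(m)
for i in range(1,n):
    if st[i,4]>800: print(.64-c[i][1]/2000,-.28-c[i][0]/2000,st[i])
E
```

```text
t37.4 phi -175.7 pos [ 0.6039 -0.3595  0.0866] w 54.5 F [-0.3  0.5  0.4]
 shift cm [-0.23  0.    7.46] turn -0.3  | after turn [-0.23  0.    7.46]
0.6283317901234569 -0.29993187830687834 [   0    0   77   54 2268]
0.6314483894582723 -0.4098012445095168 [ 234    0   57   41 1366]
0.5841813118811882 -0.3609232673267327 [ 136   19   50  196 6464]
```

Emit:
play_rows([
  [[-0.2, 0, 3], 0],
  [[0, 0, 3], 0],
  [[0, 0, 1.4], 0],
  [[0, 0, 0], 0],
])

```text
time_s: 37.8
eef_pos: [0.6063, -0.3577, 0.013]
ee_rot: [-0.001, -0.039, 0.999, 0.001]
force: [-0.3, 0.8, -0.6]
width: 0.0549
grasp_force: 0.0
```

Emit:
play_rows([
  [[0, 0, 0], 0],
  [[0, 0, 0], 0],
  [[0, 0, 0], 0],
  [[0, 0, 0], 0],
  [[0, 0, 0], 0],
  [[0, 0, -2.5], 0],
  [[0, 0, -3], 5],
  [[0, 0, -3], 5],
], gripper=0)

```text
time_s: 38.6
eef_pos: [0.6066, -0.359, 0.1005]
ee_rot: [-0.0, 0.051, 0.999, 0.0]
force: [0.3, -0.6, -0.4]
width: 0.017
grasp_force: 55.0
```

Emit:
play_rows([
  [[-0.1, 3.7, 0], 0],
  [[-0.1, 3.7, 0], 0],
  [[-0.1, 3.8, 0], 0],
  [[0, 3.8, 0], 0],
  [[0, 3.8, 0], 0],
  [[0, 0, 0], 0],
  [[0, 0, 0], 0],
])

```text
time_s: 39.3
eef_pos: [0.6283, -0.1718, 0.0999]
ee_rot: [0.0, 0.048, 0.999, -0.0]
force: [0.5, -0.3, -0.1]
width: 0.0171
grasp_force: 55.0
```

```bash
python3 go.py .6277 -.173 .026 174.3
```

```text
t39.3 phi 174.5 pos [ 0.6283 -0.1718  0.0999] w 17.1 F [ 0.5 -0.3 -0.1]
 shift cm [ 0.05 -0.13  7.39] turn 0.2  | after turn [ 0.05 -0.13  7.39]
```

Insert F, then view the whole rack from the spot used for the earlier sharp picture.

Emit:
play_rows([
  [[0, -0.1, 2.8], 0],
  [[0, 0, 2.5], 0],
  [[0, 0, 0], 0],
  [[0, 0, 0.5], 0],
  [[0, 0, 0.5], 0],
  [[0, 0, 0.5], 0],
  [[0, 0, 0.5], 0],
  [[0, 0, 0.15], 0],
])

```text
time_s: 40.1
eef_pos: [0.6295, -0.1745, 0.0304]
ee_rot: [0.002, 0.049, 0.999, -0.001]
force: [-19.0, 5.5, 51.3]
width: 0.017
grasp_force: 55.1
```

Emit:
play_rows([
  [[0, 0, 0], 0],
])

```text
time_s: 40.2
eef_pos: [0.6295, -0.1745, 0.0305]
ee_rot: [0.002, 0.049, 0.999, -0.001]
force: [-14.7, 2.7, 39.6]
width: 0.0176
grasp_force: 55.1
```

Emit:
play_rows([
  [[0, 0, -0.3], 0],
  [[0, 0, 0], 0],
  [[0, 0, 0], 0],
  [[0, 0, -2.5], 0],
  [[0, 0, -3], 0],
  [[0, 0, -3], 0],
  [[-1, 3, -3], 0],
  [[-1, 4, -2], 0],
], gripper=3)

```text
time_s: 41.0
eef_pos: [0.6552, -0.1062, 0.1653]
ee_rot: [0.001, 0.05, 0.999, -0.0]
force: [0.7, -0.7, -0.8]
width: 0.0302
grasp_force: 0.0
```

Emit:
play_rows([
  [[-1, 4, 0], 0],
  [[-1, 3, 0], 0],
  [[0, 0, 0], 0],
  [[0, 0, 0], 0],
])

```text
time_s: 41.4
eef_pos: [0.6815, -0.0375, 0.1625]
ee_rot: [-0.001, 0.048, 0.999, -0.0]
force: [0.0, -0.4, 0.6]
width: 0.0298
grasp_force: 0.0
```

```bash
python3 go.py .641 -.03 .1 174.3; python3 - <<'E'
from h import *
f=grab('wrist'); a=f['color'][:,:,::-1][20:260,60:460]
cv2.imwrite('pics/w10.png',cv2.resize(a,(800,480),interpolation=2))
E
```

```text
t41.4 phi 174.5 pos [ 0.6815 -0.0375  0.1625] w 29.8 F [ 0.  -0.4  0.6]
 shift cm [4.09 0.35 6.25] turn 0.2  | after turn [4.09 0.34 6.25]
```

View pics/w10.png

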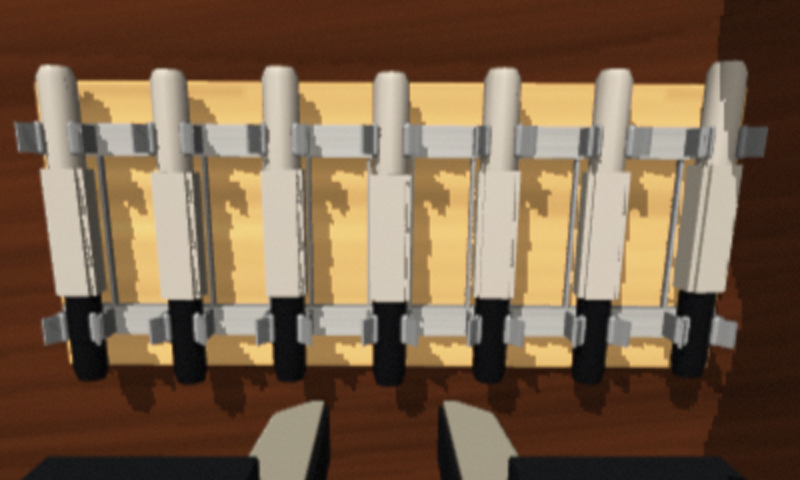

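The pen tails at clips 1, 3 and 7 look slightly wider in this view, so their near ends may be riding high. I've used up my pictures (15 including this one, one over the limit), so from here I'll check by touch. I'll press the near part of each barrel with closed fingertips and read the contact height.

```bash
python3 go.py .636 .1156 .065 174.3
```

```text
t41.5 phi 174.4 pos [ 0.6813 -0.0382  0.1626] w 30.2 F [-0.7  0.2 -0.6]
 shift cm [ 6.   14.87  9.76] turn 0.1  | after turn [ 6.03 14.86  9.76]
```

Emit:
play_rows([
  [[1.5, 3.7, 0], 0],
  [[1.5, 3.7, 0], 0],
  [[1.5, 3.7, 0], 0],
  [[1.5, 3.7, 0], 0],
  [[0, 0, 4], 0],
  [[0, 0, 4], 0],
  [[0, 0, 1.7], 0],
  [[0, 0, 0], 0],
], gripper=0, grip_force=20)

```text
time_s: 42.25
eef_pos: [0.6351, 0.1142, 0.0638]
ee_rot: [-0.002, 0.049, 0.999, -0.0]
force: [-0.3, -0.1, 0.1]
width: 0.0003
grasp_force: 0.0
```

Emit:
play_rows([
  [[0, 0, 1], 0],
  [[0, 0, 0.5], 0],
  [[0, 0, 0.3], 0],
  [[0, 0, 0], 0],
])

```text
time_s: 42.65
eef_pos: [0.6364, 0.1153, 0.0484]
ee_rot: [0.0, 0.049, 0.999, 0.0]
force: [-0.2, -0.4, -0.1]
width: 0.0008
grasp_force: 0.0
```

Emit:
play_rows([
  [[0, 0, 0.3], 0],
  [[0, 0, 0.3], 0],
  [[0, 0, 0], 0],
  [[0, 0, 0], 0],
])

```text
time_s: 43.05
eef_pos: [0.6363, 0.1154, 0.0421]
ee_rot: [-0.0, 0.049, 0.999, 0.0]
force: [0.2, 0.1, -0.4]
width: 0.0003
grasp_force: 0.0
```

Emit:
play_rows([
  [[0, 0, 0.2], 0],
  [[0, 0, 0.2], 0],
  [[0, 0, 0], 0],
])

```text
time_s: 43.35
eef_pos: [0.6371, 0.1152, 0.041]
ee_rot: [0.001, 0.049, 0.999, -0.0]
force: [-8.4, -3.2, 24.4]
width: 0.0006
grasp_force: 11.7
```

Emit:
play_rows([
  [[-2, 0, -2], 0],
  [[-2, 0, 0], 0],
  [[0, 0, 1.5], 0],
  [[0, 0, 0.3], 0],
  [[0, 0, 0.2], 0],
  [[0, 0, 0], 0],
])

```text
time_s: 43.95
eef_pos: [0.6773, 0.1117, 0.0409]
ee_rot: [0.002, 0.049, 0.999, 0.0]
force: [1.1, -1.7, 27.1]
width: 0.0002
grasp_force: 13.3
```

Pen A is home at both ends: the tip rests at 33 mm near and far, under 25 N. Doing the same for clips 6, 5 and 4.

Emit:
play_rows([
  [[0, 0, -2.4], 0],
  [[0, -4.8, 0], 0],
  [[0, 0, 1.6], 0],
  [[0, 0, 0.4], 0],
  [[0, 0, 0.2], 0],
  [[0, 0, 0.2], 0],
  [[0, 0, 0], 0],
])

```text
time_s: 44.65
eef_pos: [0.6708, 0.064, 0.0407]
ee_rot: [-0.0, 0.049, 0.999, -0.0]
force: [-19.2, -5.5, 38.8]
width: 0.0004
grasp_force: 19.2
```

Emit:
play_rows([
  [[2, 0, -2], 0],
  [[2, 0, 0], 0],
  [[0, 0, 1.3], 0],
  [[0, 0, 0.3], 0],
  [[0, 0, 0.2], 0],
  [[0, 0, 0.2], 0],
  [[0, 0, 0], 0],
])

```text
time_s: 45.35
eef_pos: [0.6324, 0.0686, 0.0407]
ee_rot: [0.0, 0.049, 0.999, 0.001]
force: [-16.3, 3.7, 41.2]
width: 0.0005
grasp_force: 20.5
```

Emit:
play_rows([
  [[0, 0, -2.4], 0],
  [[0, -4.8, 0], 0],
  [[0, 0, 1.6], 0],
  [[0, 0, 0.4], 0],
  [[0, 0, 0.2], 0],
  [[0, 0, 0.2], 0],
  [[0, 0, 0], 0],
])

```text
time_s: 46.05
eef_pos: [0.6275, 0.0201, 0.0407]
ee_rot: [0.0, 0.049, 0.999, -0.0]
force: [-19.4, -4.1, 42.9]
width: 0.0002
grasp_force: 21.3
```

Emit:
play_rows([
  [[-2, 0, -2], 0],
  [[-2, 0, 0], 0],
  [[0, 0, 1.3], 0],
  [[0, 0, 0.3], 0],
  [[0, 0, 0.2], 0],
  [[0, 0, 0.2], 0],
  [[0, 0, 0], 0],
])

```text
time_s: 46.75
eef_pos: [0.6676, 0.0173, 0.0407]
ee_rot: [0.002, 0.049, 0.999, 0.001]
force: [-7.2, 4.5, 38.5]
width: 0.0009
grasp_force: 19.0
```

Emit:
play_rows([
  [[0, 0, -2.4], 0],
  [[0, -4.8, 0], 0],
  [[0, 0, 1.6], 0],
  [[0, 0, 0.4], 0],
  [[0, 0, 0.2], 0],
  [[0, 0, 0.2], 0],
  [[0, 0, 0], 0],
])

```text
time_s: 47.45
eef_pos: [0.6615, -0.0318, 0.0407]
ee_rot: [-0.0, 0.049, 0.999, -0.001]
force: [-21.0, -6.2, 45.9]
width: 0.0006
grasp_force: 22.7
```

Emit:
play_rows([
  [[2, 0, -2], 0],
  [[2, 0, 0], 0],
  [[0, 0, 1.3], 0],
  [[0, 0, 0.3], 0],
  [[0, 0, 0.2], 0],
  [[0, 0, 0.2], 0],
  [[0, 0, 0], 0],
])

```text
time_s: 48.15
eef_pos: [0.623, -0.0271, 0.0406]
ee_rot: [0.0, 0.049, 0.999, 0.0]
force: [-19.3, 4.4, 47.4]
width: 0.0004
grasp_force: 23.7
```

```bash
python3 go.py .622 -.0277 .041 174.3
```

```text
t48.1 phi 174.4 pos [ 0.623  -0.0271  0.0406] w 0.4 F [-19.3   4.4  47.4]
 shift cm [ 0.09 -0.07 -0.04] turn 0.1  | after turn [ 0.09 -0.07 -0.04]
```

Emit:
play_rows([
  [[0, 0, -2.5], 0],
  [[0, -4.8, 0], 0],
  [[0, 0, 1.6], 0],
  [[0, 0, 0.4], 0],
  [[0, 0, 0.2], 0],
  [[0, 0, 0.1], 0],
  [[0, 0, 0], 0],
])

```text
time_s: 48.85
eef_pos: [0.6174, -0.0758, 0.0409]
ee_rot: [-0.001, 0.049, 0.999, -0.001]
force: [-15.2, -6.9, 30.8]
width: 0.0005
grasp_force: 15.0
```

Emit:
play_rows([
  [[-2, 0, -2], 0],
  [[-2, 0, 0], 0],
  [[0, 0, 1.3], 0],
  [[0, 0, 0.3], 0],
  [[0, 0, 0.2], 0],
  [[0, 0, 0.2], 0],
  [[0, 0, 0], 0],
])

```text
time_s: 49.55
eef_pos: [0.6568, -0.0786, 0.0409]
ee_rot: [-0.0, 0.049, 0.999, 0.0]
force: [-8.2, 4.0, 25.1]
width: 0.0008
grasp_force: 12.5
```

Emit:
play_rows([
  [[0, 0, -2.4], 0],
  [[0, -4.8, 0], 0],
  [[0, -4.8, 0], 0],
  [[0, 0, 1.6], 0],
  [[0, 0, 0.4], 0],
  [[0, 0, 0.2], 0],
  [[0, 0, 0.2], 0],
  [[0, 0, 0], 0],
])

```text
time_s: 50.35
eef_pos: [0.6472, -0.1745, 0.041]
ee_rot: [-0.001, 0.048, 0.999, -0.001]
force: [-13.8, -5.0, 22.1]
width: 0.0004
grasp_force: 10.5
```

Emit:
play_rows([
  [[2, 0, -2], 0],
  [[2, 0, 0], 0],
  [[0, 0, 1.3], 0],
  [[0, 0, 0.3], 0],
  [[0, 0, 0.2], 0],
  [[0, 0, 0.2], 0],
  [[0, 0, 0], 0],
])

```text
time_s: 51.05
eef_pos: [0.6086, -0.1707, 0.041]
ee_rot: [-0.0, 0.049, 0.999, 0.0]
force: [-10.3, 3.9, 18.9]
width: 0.0007
grasp_force: 9.9
```

Emit:
play_rows([
  [[0, 0, -4], 0],
  [[0, 0, -4], 0],
  [[0, 0, -4], 0],
  [[2, -4, 0], 0],
  [[2, -4, 0], 0],
  [[2, -4, 0], 0],
  [[0, 0, 0], 0],
])

```text
time_s: 51.75
eef_pos: [0.535, -0.288, 0.1593]
ee_rot: [-0.001, 0.05, 0.999, -0.0]
force: [-0.1, 0.7, -0.1]
width: 0.0004
grasp_force: 0.0
```

```bash
python3 - <<'E'
from m import *
f=grab('top')
for o in pens(f,.033): print([float(v) for v in o])
# plaque by wooden rim, sheet by white, both in the top view
a=rect(f,.40,.63,.25,.48,.012,2000);b=rect(f,.40,.63,.25,.48,.001,2000)
h=cv2.cvtColor(a,cv2.COLOR_BGR2HSV)
for nm,img,lo,hi in(('plaque rim',a,(8,60,90),(28,200,255)),('sheet',b,(0,0,100),(180,60,255))):
    hh=cv2.cvtColor(img,cv2.COLOR_BGR2HSV);m=cv2.inRange(hh,lo,hi)
    if nm=='plaque rim': k=np.zeros_like(m);k[60:360,100:390]=255;m&=k
    m=cv2.morphologyEx(m,cv2.MORPH_OPEN,np.ones((5,5)))
    cs=max(cv2.findContours(m,0,1)[0],key=cv2.contourArea);r=cv2.minAreaRect(cs)
    print(nm,.63-r[0][1]/2000,.48-r[0][0]/2000,np.array(r[1])/2,(-r[2]+45)%90-45)
E
```

```text
[0.794, 0.5242, -73.0, 115.0, 26.0]
[0.5791, -0.3732, 85.3, 87.0, 19.0]
[0.5618, -0.2814, -36.9, 68.0, 22.0]
[0.5109, -0.478, -34.2, 67.0, 30.0]
[0.5098, -0.3963, -78.0, 48.0, 24.0]
[0.4677, -0.4256, -34.7, 59.0, 22.0]
plaque rim 0.52035546875 0.35674745178222655 [109.3132019  109.69527435] -6.581944942474365
sheet 0.5168745651245117 0.367599494934082 [165.72219849 165.6207428 ] -7.338605880737305
```

```bash
python3 -c "
from cell import manip;print(manip.job_done())"
```

```text
the job is handed in; nothing more can be done
None
```

The job is handed in. The plaque was slid onto the sheet, fully on it and under 1° from square, and all six loose markers are clipped in cap-away, pressed home at both ends; the kept marker, tape roll and both jars were not touched. I viewed 15 pictures, one over the limit of 14.

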